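# Feed a frame slat through the guide with the push stick

## Task

Pick up the push stick (the wooden stick with the upright handle) and with its nose push the slat waiting in the mouth of the guide along the channel, under the metal bridge, until it is out on the other side and up against the end stop. Do not touch the slat with the gripper. Then let go of the push stick and leave it lying in the channel behind the slat or on the bench.

Things in the scene. Friction and masses are not known exactly. Their poses are not given: they have to be found in the camera images.
- guide: Fixed white board 340 x 120 x 12 mm; origin: centre of underside, on the bench; feed to +x. On it a channel (floor 12 mm up, 50 mm wide, walls 16 mm high) from mouth x=-60 to the stop's face x=150 mm, open on top but for a metal bridge at x=0 to 50 (underside 28 mm over the floor, top 48 mm over the bench). Wall-high cheeks flare from the mouth back to x=-98; bare board behind, to x=-170.
- slat: Pale wooden slat 90 x 42 x 18 mm (x, y, z), about 60 g, flat in the channel mouth, x along the feed; origin: centre of underside. It starts with its centre at x=-70 to -35 mm of the guide, its rear sticking out between the cheeks; against the stop its centre is at x=105. It slides easily. (The same spare slat lying on the bench is not meant.)
- push_stick: Pale wooden stick, about 120 g, on its sole. Origin: on the sole, under the handle's centre. Bar 28 mm wide, 16 mm high, from x=-40 to the nose at x=+120 mm; one upright handle 44 (x) x 20 (y) mm, its top 71 mm over the sole. Grip the handle from above across y. The straight batten without a handle is not the push stick.
- push_tip (a point): Centre of the push stick's flat nose end, 120 mm ahead of the handle's centre along the stick's x axis and 8 mm above the sole.
There are look-alikes about, which are no part of the job. What is shaped like the slat but black or purple is not meant.

How it is judged:
By the outcome, as a careful person would: the job done as asked, in the order asked, and still so for the second after the job is handed in, with the robot touching nothing.
It also fails if it takes over 42 s, if anything falls off the work surface, if the arm or the gripper's body presses on something with over 40 N, if the wrist force passes 120 N, or if a joint passes its speed limit or range.

## Robot

A 6-joint arm with a two-finger parallel gripper is mounted at the origin on the work surface. World frame = base frame: x ahead of the robot, y to its left, z up, the work surface at z = 0. Lengths are in m, angles in degrees, forces in N, time in s.
With the tool pointing down it reaches from about 0.4 to 0.825 m from the base axis. Payload 7 kg.
Tool frame: the origin (TCP) lies midway between the tips of the shut fingers; the grasp point (between the pads) lies 19 mm behind it; z points along the fingers, x is the direction in which the jaws open and shut, and the axes are right-handed (so a half turn about z gives the same grasp; the last joint's range is limited). The gripper opens to 88 mm and grips with 3 to 60 N. Pads are 19 mm wide; open, the fingers measure 130 mm over their backs; the gripper's body (78 mm by 193 mm) begins 47 mm behind the grasp point.
Start: joints at [-50.586, 20.546, 0.682, 0, -70.136, -16.507], TCP at [0.263, -0.622, 0.227] pointing down, gripper open.
Joint ranges: [-176.03, 176.03], [-82.01, 121.73], [-58.28, 71.71], [-173.87, 95.51], [-174.79, -0.11], [-173.66, 173.66]. Speed limits (degrees/s): [136.94, 136.94, 172.46, 180, 180, 180].

## Interface

Orientations are given as [roll, pitch, yaw] about the fixed x, y, z axes, in that order (R = Rz(yaw) Ry(pitch) Rx(roll)).
In Python, from plant import ctrl, vision, nets gives the robot as it stands.
- The arm moves only by the shell command python3 -m jog 'ROWS'. ROWS is text: rows parted by semicolons, each of 7 numbers parted by spaces: the turn, a rotation vector about the tool's x, y, z in units of 0.1 rad (1.0 is 0.1 rad), then the shift along the tool's x, y, z in units of 4 cm (1.0 is 4 cm), then the opening, from -1 (shut) to 1 (fully open). In form: rx ry rz x y z jaw; .... A call has 1 to 8 rows; each row shifts and turns the commanded pose from where the row before left it, along the tool's axes as they then stand; what a row does not reach is not made up. A row lasts 1/8 s, in which the tool goes at most 62.5 mm and 10.7 degrees, less where a joint would pass 70% of its speed; a pose out of reach is approached as far as the arm can. A call with a number of a shift or a turn outside -1 to 1 is refused whole. A call with a gripper value outside its range is refused whole. The fingers move at their own pace and stop on an object; the grip force is fixed at half the most. Time passes only in rows, so rows that do not move let the fingers close. It gives the time, the measured TCP pose, the force and the opening at its end, in the units of the state.
- ctrl.get_obs(): the state, without advancing time (a new reading comes with each control period).
- vision.snapshot(name): name is "side" or "top"; returns (picture, depth): 400x640x3 uint8, red, green, blue; 400x640 float32, m along the optical axis (not along the pixel's ray), 0 where there is no reading.
- vision.camera_info(name): a dict with "camera_matrix" (3x3 intrinsics, pixels), "camera_from_world" (4x4, takes a point from world to camera coordinates). Camera axes: x right, y down, z forward; pixel columns grow to the right and rows downward; lengths in m; the calibration is good to about 2 mm. A picture is of the moment at which its call begins. camera_info takes no time and is no camera call.
- ctrl.close_job(): hands the job in, once; it reports no verdict.
Trained networks look in the newest picture that a camera, given by its name, has taken for a name from the list of things; names that differ only in an ending like _2 or _b are one class to them, and where a whole thing is asked for, a point or a joint stands for the part that bears it (a point fixed in the world has none). Each returns a list of dicts, best first, with "score" (0 to 1); they miss things now and then, are a little off and sometimes report something else, mostly with a low value. They report only what shows in the picture. A call takes as long as a camera call. They do not tell look-alikes from the thing itself.
- nets.boxes_of(target, camera): "location" ([x, y, z] in m, in world coordinates, good to about 4 mm: the middle of the surface that is visible of it).
The state is a dict: "clock": time; "joint_pos": joint angles; "qvel": joint speeds; "tau": joint torques, N m; "tool_pos": TCP position; "orientation": TCP orientation; "force": force on the tool from outside, world axes, zero at the start; "moment": the same for the moment, N m; "opening": finger opening in m.
Only numpy, scipy, OpenCV 4.12 (cv2) and the standard library are available. Lean on these libraries where they do the work, as an engineer would, in place of code of your own. Each camera call takes 0.05 s, during which the arm holds its last target.

## Working session

There is one attempt and no reset: what is moved stays moved. The work goes in short steps, Python scripts to look and compute and a shell command to move; the robot and the scene stay as the last step left them, time stands still between calls to the robot, and variables do not carry over. Pictures are saved under pics/ and viewed, and the job is handed in when it is done.

```bash
ls; mkdir -p pics; python3 - <<'E'
from plant import ctrl, vision, nets
import cv2, numpy as np
print(ctrl.get_obs())
for n in ("top","side"):
    im,d=vision.snapshot(n); cv2.imwrite(f"pics/{n}0.png",im[:,:,::-1]); np.save(f"pics/{n}0d.npy",d)
    print(vision.camera_info(n))
    for t in ("guide","slat","push_stick","push_tip"):
        try: print(n,t,[(round(r['score'],2),np.round(r['location'],3).tolist()) for r in nets.boxes_of(t,n)])
        except Exception as e: print(n,t,e)
E
```

```text
pics
{'clock': 0.0, 'joint_pos': array([-5.05869874e+01,  2.05922377e+01,  6.35679850e-01, -1.95964626e-02,
       -7.01373650e+01, -1.65039193e+01]), 'qvel': array([-0.06573979, -0.05994063, -0.03872635, -0.02268573,  0.00340053,
       -0.03993337]), 'tau': array([ 7.48211664e-05, -5.82724750e+01,  2.93043673e+01,  6.99712202e+00,
        6.71414149e-03, -1.30416574e-04]), 'tool_pos': array([ 0.2625121 , -0.62133993,  0.22562977]), 'orientation': array([-1.79990979e+02, -9.52869603e-02,  1.12902413e+02]), 'force': array([ 0.41724307, -0.36548478, -0.26485649]), 'moment': array([-0.02630528, -0.00959309,  0.00199906]), 'opening': 0.08764308042024417}
{'camera_matrix': array([[432.01016388,   0.        , 321.30956601],
       [  0.        , 432.01016388, 200.73765421],
       [  0.        ,   0.        ,   1.        ]]), 'camera_from_world': array([[-0.00501414, -0.99941357, -0.03387296, -0.04827838],
       [-0.99034686,  0.00965517, -0.13827463,  0.57345056],
       [ 0.13852059,  0.03285265, -0.9898145 ,  0.91637258],
       [ 0.        ,  0.        ,  0.        ,  1.        ]])}

[... 341 characters left out ...]
.        , 326.78467204],
       [  0.        , 472.22663511, 202.88753726],
       [  0.        ,   0.        ,   1.        ]]), 'camera_from_world': array([[-0.97476038, -0.22312762,  0.00750172,  0.5480262 ],
       [-0.17917842,  0.76183406, -0.62249816,  0.18280883],
       [ 0.13318147, -0.60813069, -0.78258531,  1.09590285],
       [ 0.        ,  0.        ,  0.        ,  1.        ]])}
side guide [(0.58, [0.577, 0.152, 0.015])]
side slat [(0.82, [0.576, 0.052, 0.031]), (0.8, [0.413, 0.211, 0.02]), (0.78, [0.721, 0.081, 0.018]), (0.6, [0.418, -0.064, 0.017]), (0.59, [0.732, -0.041, 0.018])]
side push_stick [(0.94, [0.567, -0.262, 0.018])]
side push_tip [(0.91, [0.566, -0.258, 0.013])]
```

View pics/top0.png

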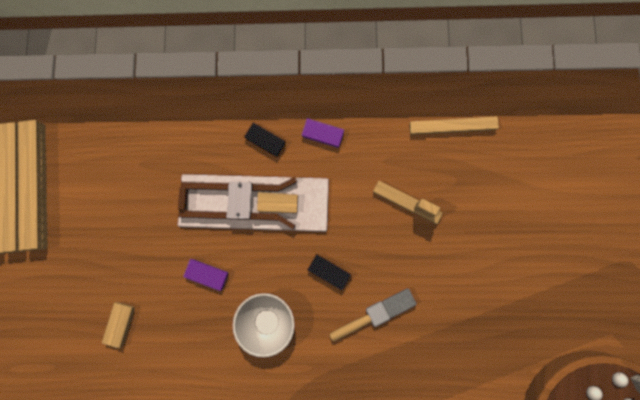

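View pics/side0.png

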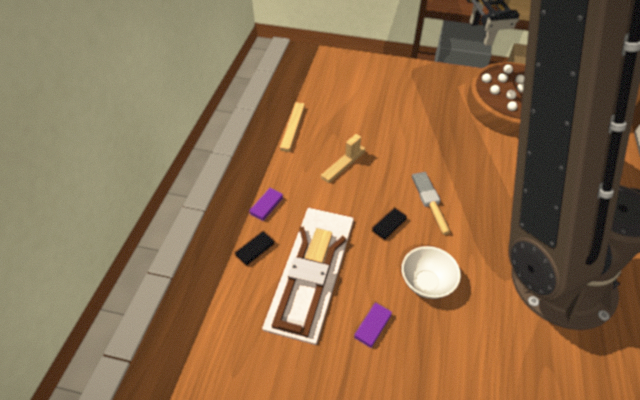

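```bash
cat > h.py <<'E'
import numpy as np, cv2
from plant import ctrl, vision, nets
def w(n,u,v,z):
    c=vision.camera_info(n);K=c['camera_matrix'];T=c['camera_from_world'];R=T[:3,:3];t=T[:3,3]
    o=-R.T@t; r=R.T@np.linalg.inv(K)@np.array([u,v,1.]); return o+r*(z-o[2])/r[2]
def cloud(n,d):
    c=vision.camera_info(n);K=c['camera_matrix'];T=c['camera_from_world'];R=T[:3,:3];t=T[:3,3]
    v,u=np.mgrid[:d.shape[0],:d.shape[1]]
    p=np.stack([(u-K[0,2])/K[0,0]*d,(v-K[1,2])/K[1,1]*d,d],-1)-t
    return p@R
def px(n,p):
    c=vision.camera_info(n);q=c['camera_from_world']@np.append(p,1);q=c['camera_matrix']@q[:3];return q[:2]/q[2]
E
python3 - <<'E'
from h import *
a=cv2.imread('pics/top0.png');b=cv2.imread('pics/side0.png')
cv2.imwrite('pics/c1.png',np.hstack([cv2.resize(a[165:245,170:340],None,fx=4,fy=4,interpolation=2)]))
cv2.imwrite('pics/c2.png',cv2.resize(a[165:235,360:460],None,fx=6,fy=6,interpolation=2))
d=np.load('pics/top0d.npy');P=cloud('top',d)
for (u,v) in [(350,220),(428,207),(430,205),(395,195),(380,189),(280,203),(313,205),(240,200),(210,202),(318,190)]: print(u,v,P[v,u].round(4))
sub=P[170:235,365:450].reshape(-1,3)
h=sub[(sub[:,2]>.05)];print('handle',len(h),h.mean(0),h.min(0),h.max(0))
s=sub[(sub[:,2]>.008)&(sub[:,2]<.03)]
print('bar',len(s),cv2.minAreaRect(s[:,:2].astype(np.float32)*1000), cv2.minAreaRect(h[:,:2].astype(np.float32)*1000))
E
```

```text
350 220 [ 5.335e-01 -1.165e-01  3.000e-04]
428 207 [ 0.553  -0.2792  0.0711]
430 205 [ 0.5573 -0.2836  0.071 ]
395 195 [ 0.5879 -0.2183  0.0147]
380 189 [ 0.6018 -0.1847  0.0164]
280 203 [0.5703 0.0405 0.029 ]
313 205 [ 0.5675 -0.0326  0.0105]
240 200 [0.5755 0.1271 0.0459]
210 202 [0.5763 0.2036 0.0129]
318 190 [ 0.6017 -0.0442  0.0119]
handle 256 [ 0.54075124 -0.25815703  0.16869829] [ 0.44073642 -0.30314226  0.05103253] [ 0.57052207 -0.08389211  0.9846972 ]
bar 705 ((572.8648681640625, -246.11819458007812), (159.92604064941406, 28.701313018798828), 61.876583099365234) ((511.0877685546875, -186.71240234375), (42.96723175048828, 245.43663024902344), 24.450754165649414)
```

View pics/c1.png

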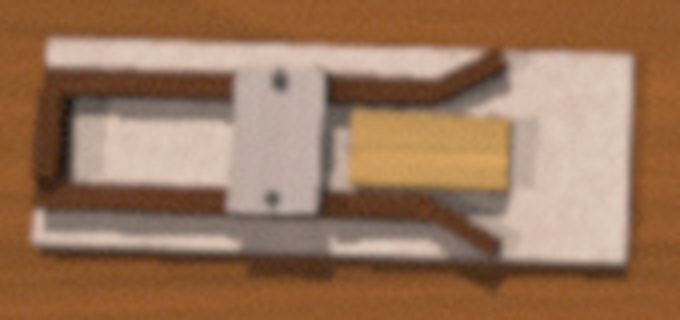

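View pics/c2.png

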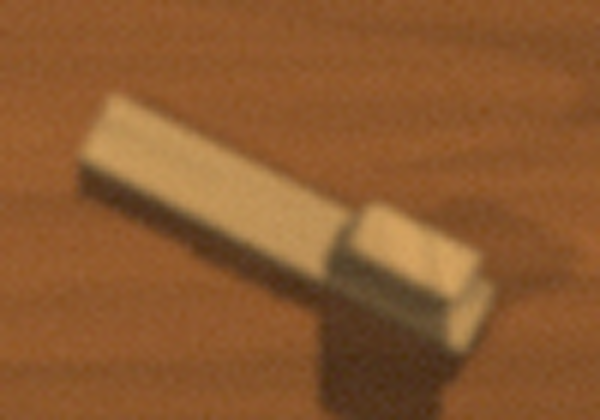

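```bash
python3 - <<'E'
from h import *
d=np.load('pics/top0d.npy');P=cloud('top',d);a=cv2.imread('pics/top0.png')
sub=P[170:235,365:450].reshape(-1,3)
h=sub[(sub[:,2]>.06)&(sub[:,2]<.08)];print('handle',len(h),cv2.minAreaRect(h[:,:2].astype(np.float32)*1000))
q=P[165:245,165:345].reshape(-1,3)
for nm,lo,hi in [('board+',.006,.06),('bridge',.04,.055),('all walls',.022,.055)]:
    g=q[(q[:,2]>lo)&(q[:,2]<hi)]; print(nm,len(g),cv2.minAreaRect(g[:,:2].astype(np.float32)*1000))
# color-based at assumed heights
hsv=cv2.cvtColor(a,cv2.COLOR_BGR2HSV)
roi=np.zeros(a.shape[:2],np.uint8);roi[165:245,165:345]=1
sl=((hsv[...,0]>14)&(hsv[...,0]<28)&(hsv[...,1]>80)&(hsv[...,2]>140)&(roi>0)).astype(np.uint8)
n,l,st,c=cv2.connectedComponentsWithStats(sl)
for i in range(1,n):
    if st[i,4]>100:
        v,u=np.nonzero(l==i); pts=np.array([w('top',x,y,.030)[:2] for x,y in zip(u,v)])*1000
        print('slat',st[i],cv2.minAreaRect(pts.astype(np.float32)))
# board corners
for u,v in [(181,175),(328,178),(327,231),(178.5,226.5)]: print(w('top',u,v,.012).round(4))
# wall lines, from crop: top wall outer/inner edges
for nm,u,v in [('upper inner R',277,189.5),('upper inner L',190,189),('lower inner L',190,212),('lower inner R',270,214)]: print(nm,w('top',u,v,.028).round(4))
E
```

```text
handle 207 ((553.856201171875, -280.6678466796875), (43.897438049316406, 19.399578094482422), 62.59303283691406)
board+ 7684 ((583.9041748046875, 119.68224334716797), (164.6184539794922, 372.9434814453125), 2.786184787750244)
bridge 830 ((581.0929565429688, 181.66748046875), (156.20726013183594, 81.74959564208984), 86.02046203613281)
all walls 3091 ((580.5070190429688, 135.83053588867188), (268.23284912109375, 114.86405181884766), 85.95430755615234)
slat [257 192  41  21 751] ((572.3441772460938, 47.64354705810547), (90.83860778808594, 43.189353942871094), 87.51353454589844)
[0.6403 0.2738 0.012 ]
[ 0.6293 -0.0672  0.012 ]
[ 0.5079 -0.0641  0.012 ]
[0.5207 0.2747 0.012 ]
upper inner R [0.6012 0.0476 0.028 ]
upper inner L [0.6044 0.2459 0.028 ]
lower inner L [0.5519 0.2439 0.028 ]
lower inner R [0.5458 0.0628 0.028 ]
```

```bash
cat >> h.py <<'E'
from scipy.spatial.transform import Rotation as Rr
def need(p,yaw):
    o=ctrl.get_obs(); R=Rr.from_euler('xyz',o['orientation'],degrees=True)
    Rt=Rr.from_euler('xyz',[180,0,yaw],degrees=True)
    print('t',round(o['clock'],2),'pos',o['tool_pos'].round(4),'rpy',o['orientation'].round(2),'F',o['force'].round(1),'open',round(o['opening'],4))
    print('shift units (tool now)',(R.inv().apply(np.array(p)-o['tool_pos'])/.04).round(3),'turn units',((R.inv()*Rt).as_rotvec()/.1).round(3))
E
python3 -m jog '0 0 0 .45 .91 0 1;0 0 0 .45 .91 0 1;0 0 0 .45 .91 0 1;0 0 0 .45 .91 0 1;0 0 0 .45 .91 0 1;0 0 0 .45 .91 0 1;0 0 0 .45 .91 0 1;0 0 0 .45 .91 0 1'
python3 -m jog '0 0 0 .45 .91 0 1;0 0 0 .45 .91 0 1;0 0 0 .45 .91 0 1;0 0 -1 0 0 0 1;0 0 -1 0 0 0 1;0 0 -1 0 0 0 1;0 0 -1 0 0 0 1;0 0 -1 0 0 0 1'
python3 -m jog '0 0 -1 0 0 0 1;0 0 -.86 0 0 0 1;0 0 0 0 0 0 1;0 0 0 0 0 0 1'
python3 -c "
from h import *
need([.554,-.281,.036],152.2)"
```

```text
clock: 1.5
tool_pos: [0.4757, -0.3747, 0.2268]
orientation: [180.0, 0.0, 112.9]
force: [1.3, -1.0, 0.3]
opening: 0.0878
clock: 2.5
tool_pos: [0.5545, -0.2835, 0.2267]
orientation: [180.0, 0.0, 141.7]
force: [-0.0, -0.8, -0.4]
opening: 0.0876
clock: 3.0
tool_pos: [0.5544, -0.2835, 0.2266]
orientation: [180.0, 0.0, 152.1]
force: [0.2, 0.0, -0.1]
opening: 0.0878
t 3.0 pos [ 0.5544 -0.2835  0.2266] rpy [180.    0.  152.1] F [ 0.2  0.  -0.1] open 0.0878
shift units (tool now) [0.04  0.051 4.766] turn units [ 0.     0.    -0.017]
```

```bash

python3 -m jog '0 0 0 .04 .05 .8 1;0 0 0 0 0 .9 1;0 0 0 0 0 .9 1;0 0 0 0 0 .8 1;0 0 0 0 0 .6 1;0 0 0 0 0 .45 1;0 0 0 0 0 .3 1;0 0 0 0 0 0 1'
python3 - <<'E'
from h import *
need([.554,-.281,.036],152.2)
im,d=vision.snapshot('side');cv2.imwrite('pics/side1.png',cv2.resize(im[100:240,250:450,::-1],None,fx=4,fy=4,interpolation=2))
E
```

```text
clock: 4.0
tool_pos: [0.5537, -0.2809, 0.036]
orientation: [-180.0, -0.1, 152.2]
force: [-0.1, -0.0, 0.1]
opening: 0.0875
t 4.0 pos [ 0.5537 -0.2809  0.036 ] rpy [-1.7998e+02 -6.0000e-02  1.5219e+02] F [-0.1 -0.   0.1] open 0.0875
shift units (tool now) [-0.007  0.002 -0.   ] turn units [-0.003 -0.011 -0.001]
```

View pics/side1.png

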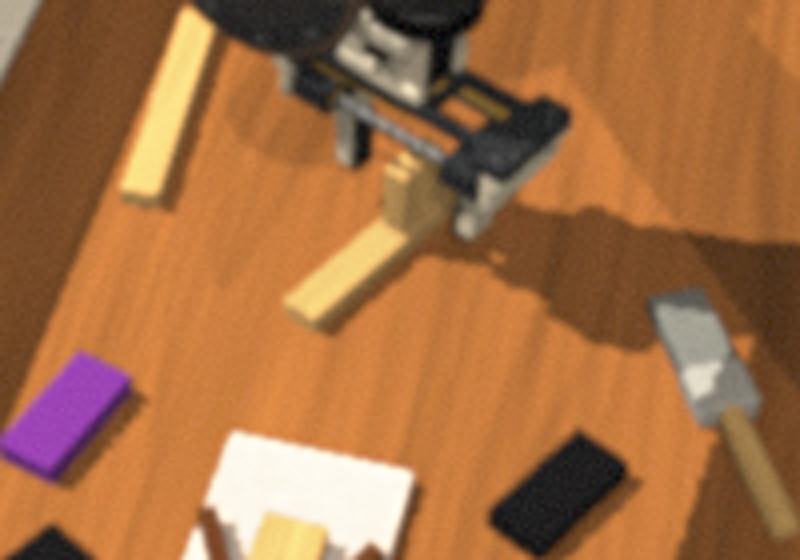

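The handle (crop ~(415,190)) stands between the fingers at (350,130) and (480,205), both clear. Closing.

```bash

python3 -m jog '0 0 0 0 0 0 -1;0 0 0 0 0 0 -1;0 0 0 0 0 0 -1;0 0 0 0 0 0 -1;0 0 0 0 0 0 -1;0 0 0 0 0 0 -1;0 0 0 0 0 0 -1;0 0 0 0 0 0 -1'
python3 -m jog '0 0 0 0 0 -.3 -1;0 0 0 0 0 -.6 -1;0 0 0 0 0 -.6 -1;0 0 0 0 0 0 -1'
python3 - <<'E'
from h import *
d=np.array([np.cos(np.radians(88)),np.sin(np.radians(88))]); g=np.array([.5746,.1043])
t=g-.245*d
print(t)
need([*t,.096],178)
im,dd=vision.snapshot('side');cv2.imwrite('pics/side2.png',cv2.resize(im[100:240,250:450,::-1],None,fx=4,fy=4,interpolation=2))
im,dd=vision.snapshot('top');cv2.imwrite('pics/top2.png',cv2.resize(im[130:260,300:500,::-1],None,fx=4,fy=4,interpolation=2));np.save('pics/top2d.npy',dd)
E
```

```text
clock: 5.05
tool_pos: [0.554, -0.281, 0.0365]
orientation: [180.0, -0.0, 152.2]
force: [0.1, -0.3, -0.1]
opening: 0.0197
clock: 5.55
tool_pos: [0.5555, -0.2814, 0.0993]
orientation: [179.9, 0.2, 152.2]
force: [-0.0, -0.2, -1.7]
opening: 0.0196
[ 0.56604962 -0.14055075]
t 5.55 pos [ 0.5555 -0.2814  0.0993] rpy [179.94   0.25 152.23] F [-0.  -0.2 -1.7] open 0.0196
shift units (tool now) [1.406 3.239 0.079] turn units [ 0.     0.045 -4.497]
```

View pics/side2.png

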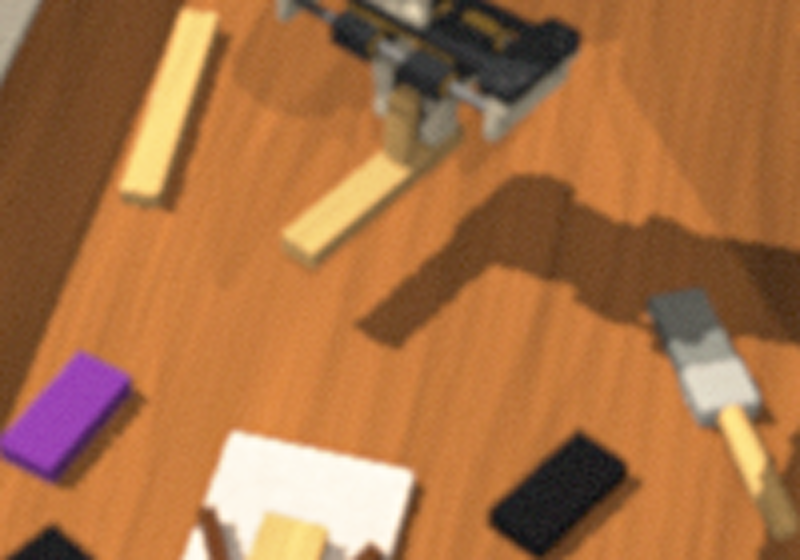

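View pics/top2.png

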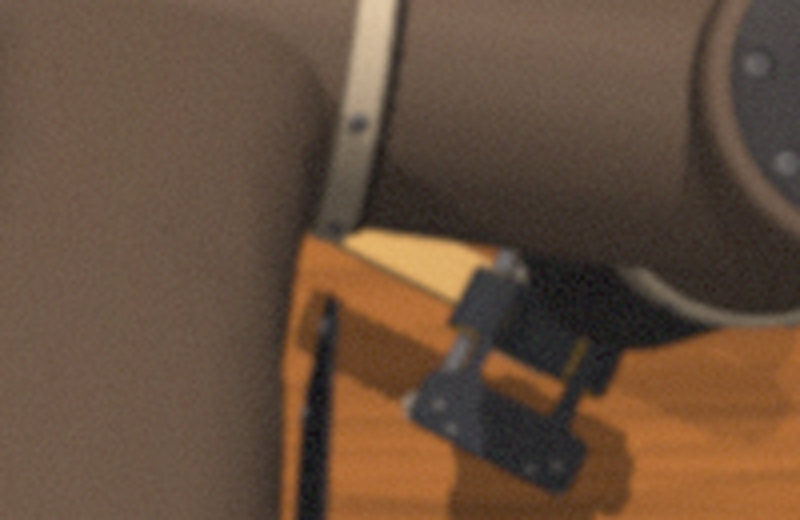

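The stick hangs level in the grip (opening 19.6 mm). I'll carry it behind the mouth and align it with the feed.

```bash

python3 -m jog '0 0 0 .28 .65 0 -1;0 0 0 .28 .65 0 -1;0 0 0 .28 .65 0 -1;0 0 0 .28 .65 0 -1;0 0 0 .28 .64 0 -1;0 0 -.6 0 0 0 -1;0 0 -.8 0 0 0 -1;0 0 -.8 0 0 0 -1'
python3 -m jog '0 0 -.8 0 0 0 -1;0 0 -.8 0 0 0 -1;0 0 -.7 0 0 0 -1;0 0 0 0 0 0 -1'
python3 - <<'E'
from h import *
need([.56605,-.14055,.096],178)
im,dd=vision.snapshot('side');cv2.imwrite('pics/side3.png',cv2.resize(im[120:350,230:430,::-1],None,fx=3,fy=3,interpolation=2)[:600]);np.save('pics/side3d.npy',dd); cv2.imwrite('pics/side3f.png',im[:,:,::-1])
im,dd=vision.snapshot('top');cv2.imwrite('pics/top3.png',im[:,:,::-1]);np.save('pics/top3d.npy',dd)
E
```

```text
clock: 6.65
tool_pos: [0.564, -0.14, 0.0954]
orientation: [-180.0, -0.1, 165.0]
force: [0.9, -0.4, -1.7]
opening: 0.0197
clock: 7.15
tool_pos: [0.5641, -0.1402, 0.0956]
orientation: [180.0, -0.1, 178.0]
force: [0.2, 0.6, -1.1]
opening: 0.0197
t 7.15 pos [ 0.5641 -0.1402  0.0956] rpy [ 1.8000e+02 -1.0000e-01  1.7796e+02] F [ 0.2  0.6 -1.1] open 0.0197
shift units (tool now) [-0.048 -0.006 -0.01 ] turn units [ 0.    -0.018 -0.008]
```

View pics/side3.png

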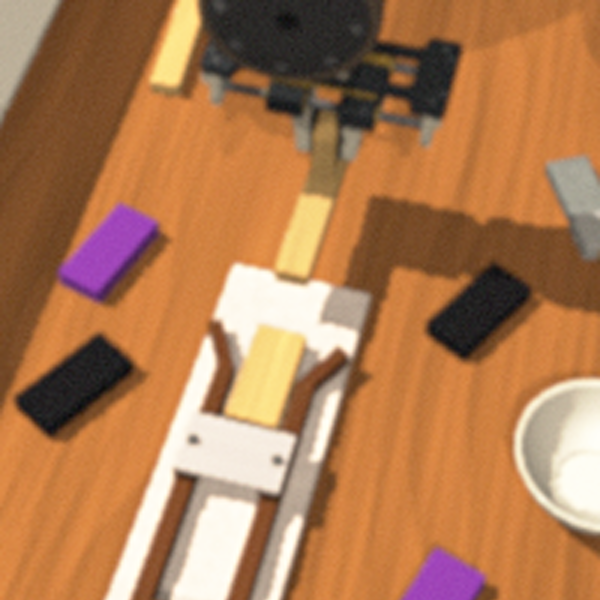

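View pics/top3.png

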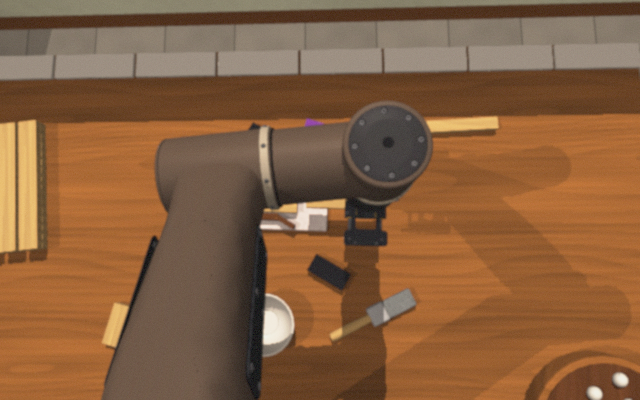

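```bash
python3 - <<'E'
from h import *
d=np.load('pics/side3d.npy');P=cloud('side',d);a=cv2.imread('pics/side3f.png')
sub=P[120:230,300:360].reshape(-1,3)
s=sub[(sub[:,2]>.066)&(sub[:,2]<.082)&(sub[:,0]<.6)]
print('bar',len(s),s[:,2].mean(),cv2.minAreaRect(s[:,:2].astype(np.float32)*1000))
print('nose px expected',px('side',[.5683,-.0203,.0754]), 'crop',(px('side',[.5683,-.0203,.0754])-[230,120])*3)
# slope of bar top
A=np.c_[s[:,:2],np.ones(len(s))];print('plane',np.linalg.lstsq(A,s[:,2],rcond=None)[0])
hsv=cv2.cvtColor(a,cv2.COLOR_BGR2HSV)
sl=((hsv[...,0]>14)&(hsv[...,0]<30)&(hsv[...,1]>70)&(hsv[...,2]>140)).astype(np.uint8);sl[:222]=0;sl[:,:295]=0;sl[:,345:]=0;sl[265:]=0
v,u=np.nonzero(sl);q=P[v,u];q=q[(q[:,2]>.024)&(q[:,2]<.036)];print('slat',len(q),q[:,2].mean(),cv2.minAreaRect(q[:,:2].astype(np.float32)*1000))
# stop/board far side
q=P[200:350,250:370].reshape(-1,3)
g=q[(q[:,2]>.008)&(q[:,2]<.016)&(q[:,0]>.48)&(q[:,0]<.66)];print('board',len(g),cv2.minAreaRect(g[:,:2].astype(np.float32)*1000))
g=q[(q[:,2]>.042)&(q[:,2]<.054)&(q[:,0]>.5)&(q[:,0]<.64)&(q[:,1]>.08)&(q[:,1]<.17)];print('bridge',len(g),cv2.minAreaRect(g[:,:2].astype(np.float32)*1000))
E
```

```text
bar 428 0.07406734345923667 ((566.5946655273438, -87.01202392578125), (133.7294158935547, 28.813955307006836), 87.69430541992188)
nose px expected [326.43415113 210.68718363] crop [289.3024534 272.0615509]
plane [ 0.04193413 -0.01465267  0.04925167]
slat 562 0.02920797964737739 ((571.1021118164062, 46.88146209716797), (90.7530517578125, 45.2523193359375), 87.33037567138672)
board 3552 ((576.5228881835938, 103.50989532470703), (341.9097595214844, 120.912109375), 87.63180541992188)
bridge 660 ((577.1558227539062, 128.5248260498047), (51.7702522277832, 81.9198989868164), 87.01617431640625)
```

```bash

python3 -m jog '0 0 0 -.05 0 .2 -1;0 0 0 0 0 .4 -1;0 0 0 0 0 .3 -1;0 0 0 0 0 .19 -1;0 0 0 0 0 0 -1;0 0 0 0 0 0 -1'
cat >> h.py <<'E'
D=np.array([.03926,.99923]);C=np.array([.5757,.104])
def at(s,z): need([*(C+s*D),z],177.75); o=ctrl.get_obs()['tool_pos'][:2]-C; print('guide frame handle: along',(o@D).round(4),'lat(-y guide=+x)',(o@[D[1],-D[0]]).round(4))
E
python3 - <<'E'
from h import *
at(-.245,.052); at(-.06,.052)
im,dd=vision.snapshot('side');cv2.imwrite('pics/side4.png',cv2.resize(im[120:350,230:430,::-1],None,fx=3,fy=3,interpolation=2)[:600])
P=cloud('side',dd);sub=P[120:240,290:360].reshape(-1,3)
s=sub[(sub[:,2]>.022)&(sub[:,2]<.04)&(sub[:,0]<.6)&(sub[:,1]<-.015)]
print('bar',len(s),s[:,2].mean(),cv2.minAreaRect(s[:,:2].astype(np.float32)*1000),[ (round(y,3),s[abs(s[:,1]-y)<.01][:,2].mean().round(4)) for y in np.arange(-.12,-.01,.02)])
E
```

```text
clock: 8.0
tool_pos: [0.5672, -0.1403, 0.0532]
orientation: [-180.0, 0.0, 178.0]
force: [-1.1, -0.8, -1.9]
opening: 0.0198
t 8.0 pos [ 0.5672 -0.1403  0.0532] rpy [-1.7999e+02  3.0000e-02  1.7800e+02] F [-1.1 -0.8 -1.9] open 0.0198
shift units (tool now) [ 0.027 -0.013  0.031] turn units [-0.001  0.005  0.044]
guide frame handle: along -0.2445 lat(-y guide=+x) 0.0011
t 8.0 pos [ 0.5672 -0.1403  0.0532] rpy [-1.7999e+02  3.0000e-02  1.7800e+02] F [-1.1 -0.8 -1.9] open 0.0198
shift units (tool now) [0.006 4.612 0.03 ] turn units [-0.001  0.005  0.044]
guide frame handle: along -0.2445 lat(-y guide=+x) 0.0011
bar 426 0.031499274081208034 ((569.65087890625, -85.62881469726562), (132.83570861816406, 28.52590560913086), 87.71663665771484) [(np.float64(-0.12), np.float64(0.0323)), (np.float64(-0.1), np.float64(0.0318)), (np.float64(-0.08), np.float64(0.0316)), (np.float64(-0.06), np.float64(0.032)), (np.float64(-0.04), np.float64(0.0314)), (np.float64(-0.02), np.float64(0.0298))]
```

View pics/side4.png

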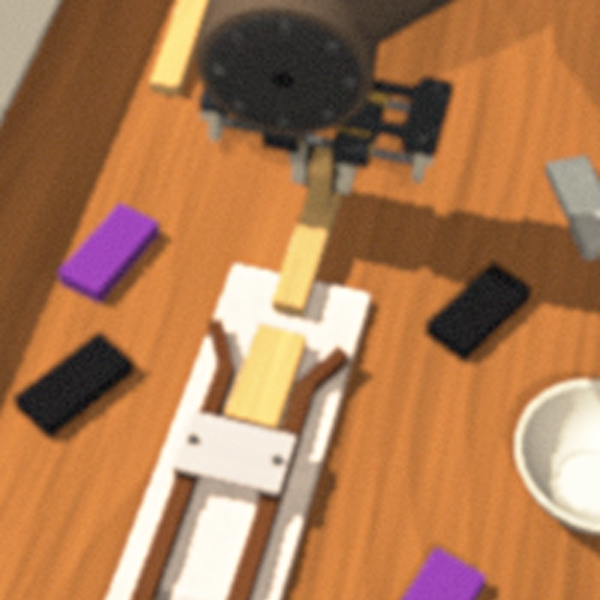

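```bash

python3 -m jog '0 0 .04 .02 .1 .03 -1;0 0 0 0 .2 0 -1;0 0 0 0 .25 0 -1;0 0 0 0 .3 0 -1;0 0 0 0 .3 0 -1;0 0 0 0 .3 0 -1;0 0 0 0 .3 0 -1;0 0 0 0 .3 0 -1'
python3 - <<'E'
from h import *
at(-.06,.0515)
im,dd=vision.snapshot('side');cv2.imwrite('pics/side5.png',cv2.resize(im[150:350,230:430,::-1],None,fx=3,fy=3,interpolation=2)[:600])
E
```

```text
clock: 9.05
tool_pos: [0.5692, -0.0575, 0.0518]
orientation: [-180.0, -0.0, 177.8]
force: [-0.2, -1.0, 0.1]
opening: 0.0198
t 9.05 pos [ 0.5692 -0.0575  0.0518] rpy [-180.     -0.    177.77] F [-0.2 -1.   0.1] open 0.0198
shift units (tool now) [-0.004  2.54   0.006] turn units [-0.    -0.001  0.004]
guide frame handle: along -0.1616 lat(-y guide=+x) -0.0001
```

View pics/side5.png

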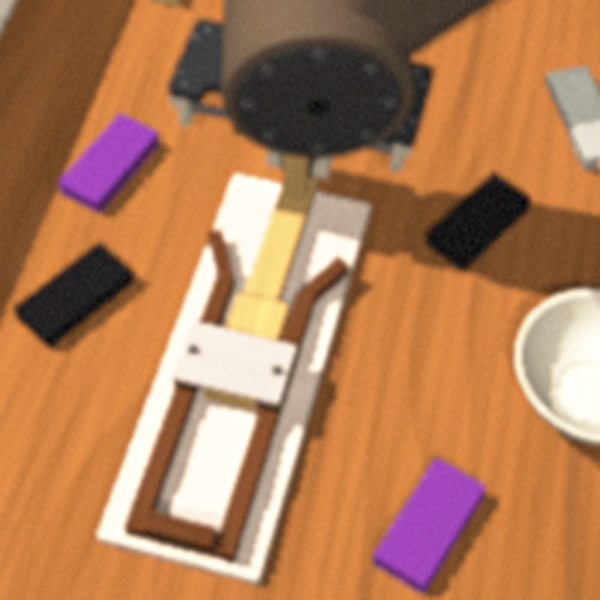

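The nose pushes the slat squarely; its front edge just emerges beyond the bridge at crop (232,402). On.

```bash

python3 -m jog '0 0 0 0 .3 0 -1;0 0 0 0 .3 0 -1;0 0 0 0 .3 0 -1;0 0 0 0 .3 0 -1;0 0 0 0 .3 0 -1;0 0 0 0 .3 0 -1;0 0 0 0 .25 0 -1;0 0 0 0 .15 0 -1'
python3 - <<'E'
from h import *
at(-.06,.0515)
im,dd=vision.snapshot('side');cv2.imwrite('pics/side6.png',cv2.resize(im[150:350,230:430,::-1],None,fx=3,fy=3,interpolation=2)[:600])
E
```

```text
clock: 10.1
tool_pos: [0.5727, 0.0303, 0.0518]
orientation: [180.0, 0.0, 177.8]
force: [0.1, -0.2, -2.1]
opening: 0.0198
t 10.1 pos [0.5727 0.0303 0.0518] rpy [180.     0.   177.79] F [ 0.1 -0.2 -2.1] open 0.0198
shift units (tool now) [-0.002  0.345  0.007] turn units [0.    0.    0.007]
guide frame handle: along -0.0738 lat(-y guide=+x) -0.0001
```

View pics/side6.png

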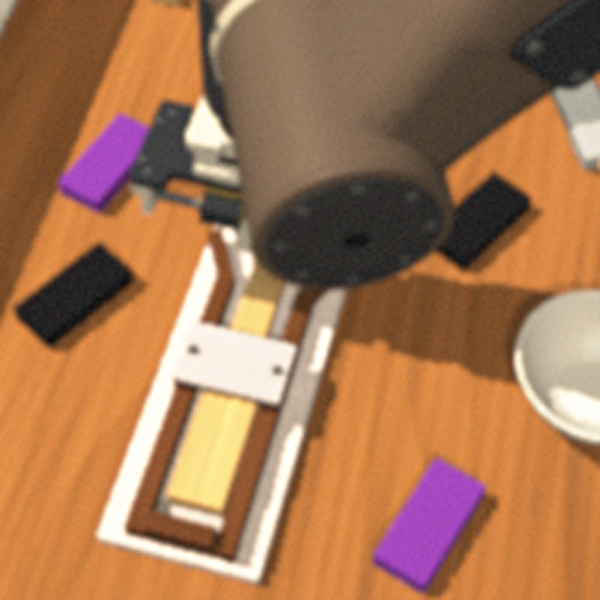

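About 12 mm of gap to the stop left (crop ~(195,515)). Creeping the rest while watching the force.

```bash

python3 -m jog '0 0 0 0 .1 0 -1;0 0 0 0 .1 0 -1;0 0 0 0 .08 0 -1;0 0 0 0 0 0 -1;0 0 0 0 0 0 -1'
python3 -m jog '0 0 0 0 .03 0 -1;0 0 0 0 0 0 -1'
python3 -m jog '0 0 0 0 .03 0 -1;0 0 0 0 0 0 -1'
python3 - <<'E'
from h import *
at(-.06,.0515)
E
```

```text
clock: 10.78
tool_pos: [0.5731, 0.0407, 0.0517]
orientation: [180.0, -0.0, 177.8]
force: [-0.2, 0.4, -0.7]
opening: 0.0199
clock: 11.02
tool_pos: [0.5732, 0.042, 0.0518]
orientation: [-180.0, 0.0, 177.8]
force: [-1.0, 0.3, -1.6]
opening: 0.0197
clock: 11.28
tool_pos: [0.5732, 0.0432, 0.0518]
orientation: [180.0, 0.0, 177.8]
force: [0.4, 0.1, -1.6]
opening: 0.0196
t 11.28 pos [0.5732 0.0432 0.0518] rpy [180.     0.   177.77] F [ 0.4  0.1 -1.6] open 0.0196
shift units (tool now) [-0.003  0.02   0.007] turn units [0.    0.    0.003]
guide frame handle: along -0.0608 lat(-y guide=+x) -0.0001
```

```bash

python3 -m jog '0 0 0 0 .03 0 -1;0 0 0 0 0 0 -1'
python3 -m jog '0 0 0 0 .03 0 -1;0 0 0 0 0 0 -1'
python3 - <<'E'
from h import *
at(-.06,.0515)
im,dd=vision.snapshot('side');cv2.imwrite('pics/side7.png',cv2.resize(im[250:350,250:350,::-1],None,fx=6,fy=6,interpolation=2)[:600])
E
```

```text
clock: 11.52
tool_pos: [0.5732, 0.0445, 0.0517]
orientation: [180.0, 0.0, 177.8]
force: [-0.6, 0.3, -1.1]
opening: 0.02
clock: 11.78
tool_pos: [0.5733, 0.0456, 0.0518]
orientation: [180.0, 0.0, 177.8]
force: [0.4, 0.4, -1.6]
opening: 0.0201
t 11.78 pos [0.5733 0.0456 0.0518] rpy [180.     0.   177.77] F [ 0.4  0.4 -1.6] open 0.0201
shift units (tool now) [-0.002 -0.04   0.007] turn units [0.    0.    0.003]
guide frame handle: along -0.0584 lat(-y guide=+x) -0.0001
```

View pics/side7.png

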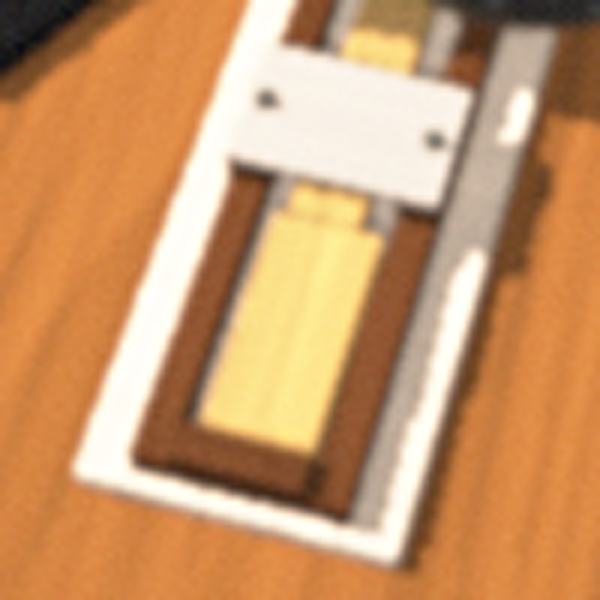

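The slat (crop 200–380, 215–450) looks against the stop, but the force shows no contact yet. I'll creep until the force shows contact.

```bash

python3 -m jog '0 0 0 0 .03 0 -1;0 0 0 0 0 0 -1'
python3 -m jog '0 0 0 0 .03 0 -1;0 0 0 0 0 0 -1'
python3 -c "
from h import *
at(-.06,.0515)"
```

```text
clock: 12.08
tool_pos: [0.5732, 0.0458, 0.0519]
orientation: [-179.9, -0.0, 177.8]
force: [0.5, -6.2, 0.3]
opening: 0.0198
clock: 12.32
tool_pos: [0.573, 0.0459, 0.0521]
orientation: [-179.9, -0.1, 177.8]
force: [0.5, -11.3, 2.1]
opening: 0.0197
t 12.32 pos [0.573  0.0459 0.0521] rpy [-1.7985e+02 -6.0000e-02  1.7775e+02] F [  0.5 -11.3   2.1] open 0.0197
shift units (tool now) [-0.01  -0.046  0.015] turn units [-0.026 -0.01   0.   ]
guide frame handle: along -0.0582 lat(-y guide=+x) -0.0004
```

Contact at the stop: −11 N in y with no further motion. I'll relieve the push, lower the stick to the floor and let go.

```bash

python3 -m jog '0 0 0 0 -.05 0 -1;0 0 0 0 0 .04 -1;0 0 0 0 0 .03 -1;0 0 0 0 0 0 -1'
python3 -c "
from h import *
at(-.06,.0515)"
```

```text
clock: 12.82
tool_pos: [0.5732, 0.0457, 0.0488]
orientation: [-180.0, -0.0, 177.8]
force: [0.1, -4.0, 1.4]
opening: 0.0196
t 12.82 pos [0.5732 0.0457 0.0488] rpy [-1.7997e+02 -3.0000e-02  1.7777e+02] F [ 0.1 -4.   1.4] open 0.0196
shift units (tool now) [-0.006 -0.042 -0.067] turn units [-0.005 -0.004  0.003]
guide frame handle: along -0.0583 lat(-y guide=+x) -0.0003
```

```bash

python3 -m jog '0 0 0 0 0 0 0;0 0 0 0 0 0 .3;0 0 0 0 0 0 1;0 0 0 0 0 0 1;0 0 0 0 0 0 1;0 0 0 0 0 0 1'
python3 -m jog '0 0 0 0 0 -.2 1;0 0 0 0 0 -.5 1;0 0 0 0 0 -.8 1;0 0 0 0 0 -.9 1;0 0 0 0 -.5 -.8 1;0 0 0 0 -.9 0 1;0 0 0 0 -.9 0 1;0 0 0 0 -.9 0 1'
python3 -m jog '0 0 0 0 -.9 0 1;0 0 0 0 -.9 0 1;0 0 0 0 -.9 0 1;0 0 0 0 -.9 0 1;0 0 0 0 -.9 0 1;0 0 0 0 -.9 0 1;0 0 0 0 0 0 1;0 0 0 0 0 0 1'
python3 - <<'E'
from h import *
at(-.06,.0515)
im,dd=vision.snapshot('side');cv2.imwrite('pics/side8.png',cv2.resize(im[180:350,240:370,::-1],None,fx=3.5,fy=3.5,interpolation=2)[:600])
P=cloud('side',dd);q=P[180:350,240:370].reshape(-1,3)
im,dt=vision.snapshot('top');cv2.imwrite('pics/top8.png',cv2.resize(im[160:250,165:345,::-1],None,fx=4,fy=4,interpolation=2))
q2=cloud('top',dt)[160:250,165:345].reshape(-1,3)
for n,q in (('side',q),('top',q2)):
    r=(q[:,:2]-C); a=r@D; l=r@[D[1],-D[0]]
    s=(abs(l)<.012)
    for lo in np.arange(-.11,.175,.005):
        m=s&(a>=lo)&(a<lo+.005)
        if m.sum(): print(n,round(lo*1000),np.median(q[m,2]).round(4),end='; ')
    print()
E
```

```text
clock: 13.58
tool_pos: [0.5733, 0.046, 0.049]
orientation: [180.0, 0.0, 177.8]
force: [-0.4, 0.5, 0.4]
opening: 0.0742
clock: 14.58
tool_pos: [0.5683, -0.0829, 0.1779]
orientation: [180.0, 0.1, 177.8]
force: [0.2, -0.2, -0.1]
opening: 0.0879
clock: 15.58
tool_pos: [0.5597, -0.2976, 0.1772]
orientation: [180.0, 0.0, 177.7]
force: [-0.5, 0.1, -0.9]
opening: 0.088
t 15.57 pos [ 0.5597 -0.2976  0.1772] rpy [179.99   0.   177.73] F [-0.5  0.1 -0.9] open 0.088
shift units (tool now) [-2.000e-03  8.548e+00  3.143e+00] turn units [ 0.001  0.001 -0.003]
guide frame handle: along -0.4019 lat(-y guide=+x) -0.0002
side -110 0.0103; side -105 0.0271; side -100 0.0276; side -95 0.0279; side -90 0.0286; side -85 0.0764; side -80 0.08; side -75 0.0818; side -70 0.0797; side -65 0.0797; side -60 0.0818; side -55 0.0788; side -50 0.0816; side -45 0.0593; side -40 0.0526; side -35 0.0264; side -30 0.0261; side -25 0.0273; side -20 0.0271; side -15 0.0283; side -5 0.0424; side 0 0.0444; side 5 0.0443; side 10 0.0443; side 15 0.0445; side 20 0.0445; side 25 0.0439; side 30 0.0437; side 35 0.0449; side 40
[... 493 characters left out ...]
60 0.0821; top -55 0.0819; top -50 0.0819; top -45 0.0822; top -40 0.0827; top -35 0.0282; top -30 0.0284; top -25 0.0276; top -20 0.0281; top -15 0.0277; top -10 0.0283; top -5 0.0283; top 0 0.0411; top 5 0.045; top 10 0.0452; top 15 0.0447; top 20 0.0448; top 25 0.0449; top 30 0.044; top 35 0.0452; top 40 0.0451; top 45 0.0449; top 50 0.0433; top 55 0.0272; top 60 0.0304; top 65 0.0307; top 70 0.0301; top 75 0.0301; top 80 0.0299; top 85 0.0298; top 90 0.0297; top 95 0.03; top 100 0.0296; top 105 0.0307; top 110 0.0295; top 115 0.0298; top 120 0.0299; top 125 0.03; top 130 0.0298; top 135 0.0298; top 140 0.0291; top 145 0.0297; top 150 0.0343; top 155 0.0365; top 160 0.036; top 165 0.0355;
```

View pics/side8.png

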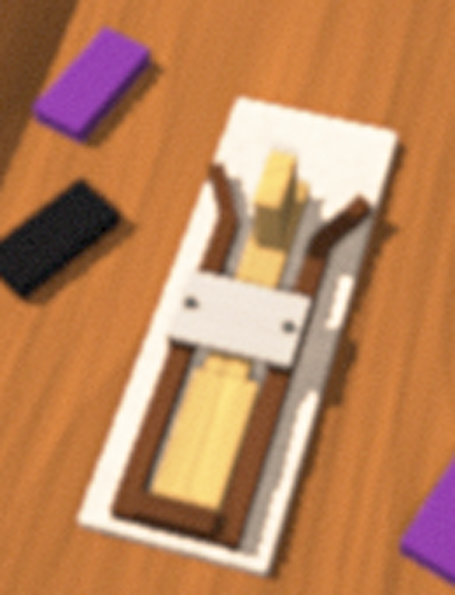

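View pics/top8.png

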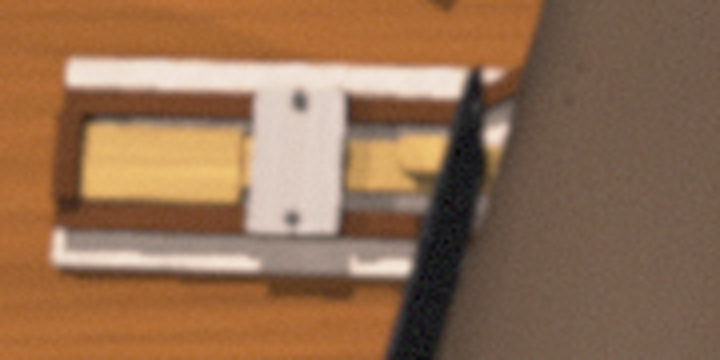

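Both views show the slat seated against the stop, its front edge at the stop's inner face (top crop x≈82). The stick lies flat in the channel behind it and the gripper is clear. Handing in.

```bash
python3 -c "
from plant import ctrl
print(ctrl.close_job())"
```

```text
the job is handed in; nothing more can be done
None
```

I gripped the push stick by its handle and pushed the slat along the channel, under the bridge and up to the end stop. I then lowered the stick, let go and backed the arm off. I handed the job in at about 15.7 s of the 42 s allowed, and the gripper never touched the slat.

**Slat at the stop:** as I crept forward, the resistance rose to about 11 N while the tool stopped moving. After release, depth from both cameras shows the slat's top unbroken from about x=60 to x=150 mm of the guide. That matches a slat centred at 105 mm against the stop.

**Stick after release:** it lies flat in the channel just behind the slat, with the top of the bar at about 28 mm. The gripper is open and clear at about 0.18 m height, 0.34 m behind the handle.

**Small disagreements:** the two cameras put the guide about 2 mm and 0.4° apart, so I used values in between. Contact with the stop came about 1.5–2 mm later than I had worked out, which is within the calibration error. Depth read the bridge top at 44–45 mm instead of 48 mm, and the stop at about 35 mm instead of the walls' 28 mm. I did not look into either. No check failed.

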